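# Open the combination drug box by its thumbwheels

### The arm

A 6-joint arm with a two-finger parallel gripper is mounted at the origin on a cart in front of the work surface, level with it; the furniture and walls round the work are solid. World frame = base frame: x ahead of the robot, y to its left, z up, the work surface at z = 0. Lengths are in m, angles in rad, forces in N, time in s.
With the tool pointing down it reaches from about 0.35 to 0.975 m from the base axis. Payload 4.9 kg.
Tool frame: the origin (TCP) lies between the finger pads; the fingertips stand 25 mm ahead of it and the grasp point (between the pads) lies 6 mm ahead of it (ctrl.tip_reach is the distance from the TCP to the fingertips, in m); z points along the fingers, y is the direction in which the jaws open and shut (so a half turn about z gives the same grasp; the last joint's range is limited). The gripper opens to 85 mm and grips with 20 to 120 N. Pads are 22 mm wide; open, the fingers measure 114 mm over their backs; the gripper's body (76 mm by 85 mm) begins 54 mm behind the grasp point. The pads swing forward as they close: fully open they stand 13 mm farther back than shut.
Start: joints at [-1.238, 0.053, 1.613, -0, 1.476, -0.119], TCP at [0.273, -0.562, 0.256] pointing down, gripper open.
Joint ranges: [-3.01, 3.01], [-1.01, 2.22], [0.06, 2.58], [-1.02, 4.17], [0.09, 2.62], [-3.14, 3.14]. Speed limits (rad/s): [2.57, 2.57, 3.14, 3.14, 3.14, 3.14].

### API

Orientations are given as a rotation vector (axis times angle).
In Python, from station import get_obs, get_image, camera_params, order, ctrl gives the robot as it stands.
- The arm moves only by the tool move_arm, never from a script. Its argument "deltas" is one flat list of numbers, 5 for each row, row after row: the opening, from -1 (shut) to 1 (fully open), so that 0 is half open, then the shift along the tool's x, y, z in m, then the turn about the tool's z in degrees. In form: [fingers, tx, ty, tz, turn, fingers, tx, ty, tz, turn, ...]. A call has 1 to 10 rows; each row is the pose to reach, as a shift and turn from the pose measured when the call began, along the tool's axes at that moment; what a row does not reach only later rows make up. A row lasts 1/10 s, in which the tool goes at most 50 mm and 8.59 degrees, less where a joint would pass 70% of its speed; a pose out of reach is approached as far as the arm can. A call with a gripper value outside its range is refused whole. The fingers move at their own pace and stop on an object; "force" is the grip in N (left out, the last holds). Time passes only in rows, so rows that repeat a pose let the fingers close. It gives the time, the measured TCP pose, the force and the opening at its end, in the units of the state.
- get_obs(): the state, without advancing time (a new reading comes with each control period).
- get_image(name): name is "scene" or "top"; returns the picture (400x640x3 uint8, red, green, blue); there is no depth.
- camera_params(name): a dict with "camera_matrix" (3x3 intrinsics, pixels), "extrinsics" (4x4, takes a point from camera to world coordinates). Camera axes: x right, y up, looking along -z (the intrinsics and any distortion apply to the point x, -y, -z); pixel columns grow to the right and rows downward; lengths in m; the calibration is good to about 2 mm. A picture is of the moment at which its call begins. camera_params takes no time and is no camera call.
- order.finish_job(): hands the job in, once; it reports no verdict.
The state is a dict: "t": time; "q": joint angles; "dq": joint speeds; "effort": joint torques, N m; "tool_pos": TCP position; "tool_rot": TCP orientation; "contact_force": force on the tool from outside, world axes, zero at the start; "wrist_torque": the same for the moment, N m; "opening": finger opening in m.
Only numpy, scipy, OpenCV 4.12 (cv2) and the standard library are available. Lean on these libraries where they do the work, as an engineer would, in place of code of your own. Each camera call takes 0.05 s, during which the arm holds its last target. There are 200 camera calls.

### The job

Unlock the controlled-drugs box: with a fingertip, flick the left thumbwheel round until its five-pip face is uppermost and the right thumbwheel until its two-pip face is uppermost, then push the slide catch across towards the wheels as far as it goes, so that the lid springs up by itself. Do it by flicking and pushing only, without force: lift nothing, not even the lid, and leave the ampoule, vial, pen and syringe lying around the box where they are.

Things in the scene. Friction and masses are not known exactly. Their poses are not given: they have to be found in the camera images.
- lock_box: grey steel box, screwed down, 230 (x, front to back) x 260 (y) x 85 mm high; origin at the centre of its underside, x to its back, y to its left. The front 80 mm of its top is a fixed lock panel, 85 mm up, with from left to right the left wheel (box y +55), right wheel (y 0) and slide catch (y -85); behind it is the lid, flush with it. Nothing on the shut box stands higher than 103 mm
- left_wheel_axis (a point): fixed: middle of the left wheel's axle, box (-75, 55, 71) mm, 14 mm below the panel top; axle along box y. White wheel, 22 mm wide, core radius 21 mm, seven ribs 5 mm thick reaching 32 mm radius; between ribs seven faces with 1 to 7 raised black pips. The face straight above the axle, between the panel's arrows, is the one shown
- wheel_left (a joint): left wheel angle, rad, grows as its top moves to the box's back; 0.898 (2 pi/7) a click. 0 = one pip on top, each click more shows one pip more, after seven comes one. Five pips: 3.590, or whole turns (6.283) away, such as -2.693. Endless both ways, against click springs, 3 to 8 N at a rib; let go 5 degrees or more past half-way it snaps into the next click
- left_code_face (a point): middle of the left wheel's five-pip face, on the core 21 mm from the axle; turns with the wheel, straight above the axle (92 mm above the table) when set. At rest the ribs before and behind the top face have their tips 14 mm in front of and behind the axle, 15 mm above the panel; at the top a rib reaches 18 mm, the core 7 mm
- right_wheel_axis (a point): fixed: middle of the right wheel's axle, box (-75, 0, 71) mm; the right wheel is the same as the left. To flick either wheel one click, push the front rib about 28 mm to the back with a fingertip held 9 to 10 mm above the panel (or the back rib as far to the front), then rise clear of the ribs
- wheel_right (a joint): right wheel angle, rad, same meaning as the left one's. Two pips on top: 0.898, or whole turns away, such as -5.386
- right_code_face (a point): middle of the right wheel's two-pip face, on the core, 21 mm from the axle; straight above the axle when set
- latch_knob (a point): thumb piece of the slide catch, a steel block 22 (box x) x 10 (box y) x 15 mm high on the panel at box (-75, -85); this point is 8.5 mm above the panel, in its middle, and moves with it. Push its outer side (away from the wheels) towards box +y with 2 to 6 N. With a wheel off its code it is blocked after about 2 mm
- latch (a joint): slide of the catch, m: 0 locked, 0.016 fully across (towards box +y, the wheels); stays where it is left. From about 0.012 on it frees the lid
- lid (a joint): lid hinge at the back of the box, rad: 0 shut; once freed a spring raises it to about 0.3, its front edge 43 mm up from the panel
- ampoule_mid (a point): clear plastic ampoule standing on the table in front of the box, 18 mm across, 61 mm tall; its middle, half-way up
- vial_mid (a point): small glass vial standing on the table in front of the box, 18 mm across, 36 mm tall; its middle
- pen: black pen lying on the table in front of the box, 145 mm long along its y, 9 mm high
- syringe: thin syringe with a needle, lying to the right of the box, 121 mm long along its y, 12 mm high

How it is judged:
By the outcome, as a careful person would: the job done as asked, in the order asked, and still so for the second after the job is handed in, with the robot touching nothing.
It also fails if it takes over 61 s, if anything falls off the work surface, if the arm or the gripper's body presses on something with over 40 N, if the wrist force passes 120 N, or if a joint passes its speed limit or range.

## Working session

There is one attempt and no reset: what is moved stays moved. The work goes in short steps, Python scripts to look and compute and a tool call to move; the robot and the scene stay as the last step left them, time stands still between calls to the robot, and variables do not carry over. Pictures are saved under pics/ and viewed, about 8 in all and at most 12, crops included, and the job is handed in when it is done.

Besides the shell and the picture viewer there is one more tool, called after "Emit:" as name(argument=value, ...), one argument or row to a line, values as JSON. move_arm: Moves the arm, as the interface text tells. Its arguments: {"type":"object","properties":{"deltas":{"type":"array"},"force":{"type":"number"}},"required":["deltas"]}

```bash
ls; mkdir -p pics; python3 - <<'E'
from station import *
import cv2
for n in("scene","top"):
    cv2.imwrite(f"pics/{n}0.png",get_image(n)[:,:,::-1]); p=camera_params(n); print(p)
print(get_obs(),ctrl.tip_reach)
E
```

```text
pics
{'camera_matrix': array([[429.30340881,   0.        , 324.01350012],
       [  0.        , 429.30340881, 198.06036847],
       [  0.        ,   0.        ,   1.        ]]), 'extrinsics': array([[-0.64993741,  0.32030873, -0.6891906 ,  0.01719495],
       [-0.75966294, -0.24729946,  0.60146088,  0.58443403],
       [ 0.02221671,  0.91446449,  0.40405584,  0.4333297 ],
       [ 0.        ,  0.        ,  0.        ,  1.        ]])}
{'camera_matrix': array([[515.36991257,   0.        , 316.71957641],
       [  0.        , 515.36991257, 196.54035798],
       [  0.        ,   0.        ,   1.        ]]), 'extrinsics': array([[ 0.027625  ,  0.99154883, -0.12675872,  0.47838497],
       [-0.99961732,  0.02721973, -0.00492855,  0.07706501],
       [-0.00143656,  0.12684636,  0.99192134,  1.16152618],
       [ 0.        ,  0.        ,  0.        ,  1.        ]])}
{'t': 0.1, 'q': array([-1.23799144e+00,  5.32505622e-02,  1.61416788e+00,  1.44493264e-05,
        1.47603361e+00, -1.19034228e-01]), 'dq': array([-0.00042755, -0.00171771, -0.00206886, -0.00147056,  0.00024149,
        0.00167715]), 'effort': array([ 7.19594791e-04, -3.94909930e+01, -3.71361959e+01, -8.99270435e-05,
        3.95462950e-03,  4.00642335e-06]), 'tool_pos': array([ 0.27269786, -0.56178096,  0.25520422]), 'tool_rot': array([-3.05995736e+00, -7.03308477e-01,  2.88955366e-04]), 'contact_force': array([0.18122569, 0.47934114, 0.44269687]), 'wrist_torque': array([-0.02074022,  0.04091588,  0.02305678]), 'opening': 0.08523411693852254} 0.025
```

View pics/top0.png

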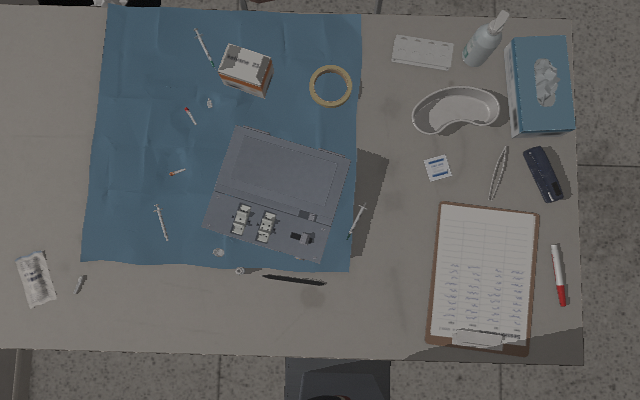

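View pics/scene0.png

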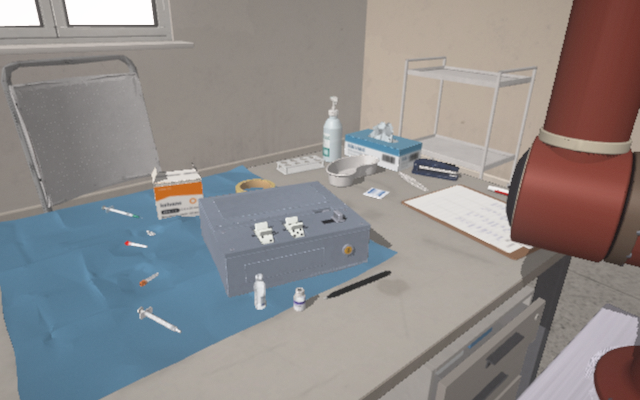

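```bash
python3 - <<'E'
import cv2,numpy as np
t=cv2.imread("pics/top0.png")[115:275,190:370]; s=cv2.imread("pics/scene0.png")[205:250,235:360]
t=cv2.resize(t,None,fx=4.4,fy=4.4,interpolation=cv2.INTER_CUBIC)[:,:792]
cv2.imwrite("pics/tc.png",t[:600] if t.shape[0]<600 else cv2.resize(t,(675,600)))
cv2.imwrite("pics/sc.png",cv2.resize(s,None,fx=6.3,fy=6.3,interpolation=cv2.INTER_CUBIC))
E
```

```text
(no output)
```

View pics/tc.png

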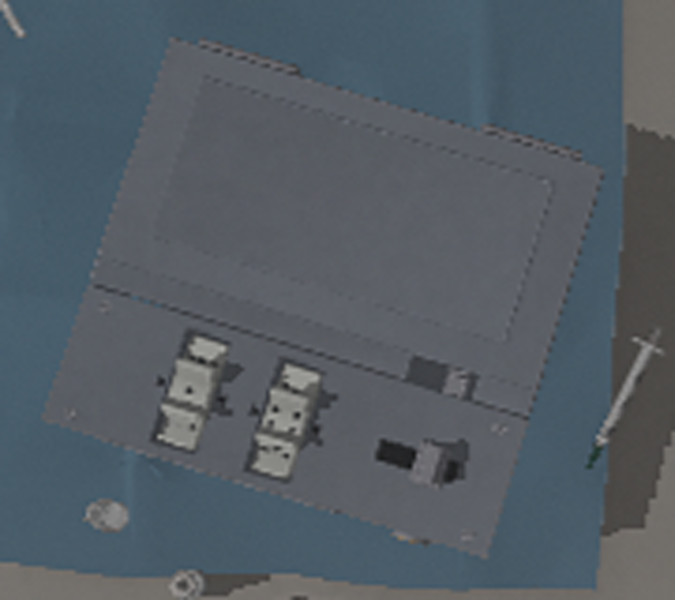

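View pics/sc.png

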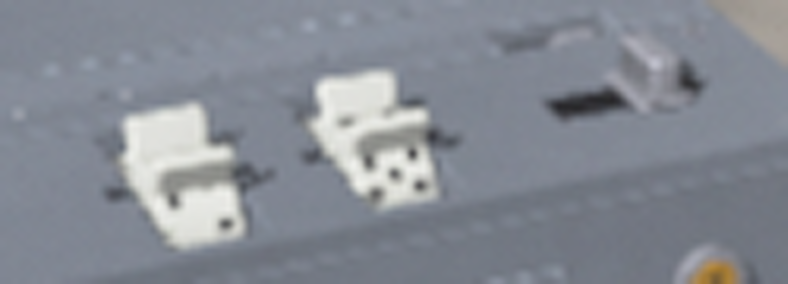

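Top view: wheels at crop (190,390) and (285,415), knob (430,462), four box corners clear. Scene crop: left wheel's front face has 2 pips, so 1 is on top. The right wheel's front face has 5, so 4 is on top, and the top view shows 4 there too. The plan is to flick the back rib forward, left −3 clicks and right −2.

```bash
cat > h.py <<'E'
import numpy as np, cv2
from station import *
from scipy.spatial.transform import Rotation as R
def ray(n,u,v,z):
    p=camera_params(n);K=p["camera_matrix"];E=p["extrinsics"]
    d=E[:3,:3]@np.array([(u-K[0,2])/K[0,0],-(v-K[1,2])/K[1,1],-1]);c=E[:3,3]
    return c+d*(z-c[2])/d[2]
def proj(n,P):
    p=camera_params(n);K=p["camera_matrix"];E=p["extrinsics"]
    q=E[:3,:3].T@(np.array(P)-E[:3,3]);return K[0,0]*q[0]/-q[2]+K[0,2],K[1,1]*q[1]/q[2]+K[1,2]
E
python3 - <<'E'
from h import *
cs=[(170,38),(604,172),(488,558),(42,420)]
bx=np.array([(115,130),(115,-130),(-115,-130),(-115,130)])/1000
f=lambda c,z:ray("top",190+c[0]/3.75-.37,115+c[1]/3.75-.37,z)
W=np.array([f(c,.085)[:2] for c in cs])
c=W.mean(0); w=W-c
a=np.arctan2((bx[:,0]*w[:,1]-bx[:,1]*w[:,0]).sum(),(bx*w).sum())
Rm=np.array([[np.cos(a),-np.sin(a)],[np.sin(a),np.cos(a)]])
print("center",c,"yaw deg",np.degrees(a),"resid mm",(w-bx@Rm.T)*1e3)
B=lambda x,y:c+Rm@np.array([x,y])/1000
for n,p,z in(("L",(-75,55),.092),("R",(-75,0),.092),("K",(-75,-85),.0935)):print(n,B(*p),"scene px",proj("scene",[*B(*p),z]))
for n,q,z in(("L",(194,388),.092),("R",(287,412),.092),("K",(432,460),.1)):
    print(n,"seen box mm",Rm.T@(f(q,z)[:2]-c)*1e3)
T=R.from_rotvec(get_obs()["tool_rot"]).as_matrix();print(T)
E
```

```text
center [0.62094382 0.1673721 ] yaw deg -15.560006996765097 resid mm [[-0.33401781  0.20551575]
 [-1.74597849  1.09613165]
 [ 1.20809338 -0.73262268]
 [ 0.87190292 -0.56902473]]
L [0.56344618 0.24047491] scene px (np.float64(263.7073601130369), np.float64(229.07308936421546))
R [0.54869257 0.18749066] scene px (np.float64(294.26697093121464), np.float64(223.3267078233405))
K [0.52589153 0.10560591] scene px (np.float64(338.1653512638511), np.float64(214.33199874841006))
L seen box mm [-72.29841487  53.10254435]
R seen box mm [-69.78182179  -0.32299964]
K seen box mm [-71.75866348 -85.30847933]
[[ 8.99646301e-01  4.36619033e-01 -5.93861107e-04]
 [ 4.36619374e-01 -8.99644606e-01  1.76207094e-03]
 [ 2.35089769e-04 -1.84453187e-03 -9.99998271e-01]]
```

Emit:
move_arm(
  deltas=[-1,0.6455,-0.565,0,-48.5,-1,0.6455,-0.565,0,-48.5,-1,0.6455,-0.565,0,-48.5,-1,0.6455,-0.565,0,-48.5,-1,0.6455,-0.565,0,-48.5,-1,0.6455,-0.565,0,-48.5,-1,0.6455,-0.565,0,-48.5,-1,0.6455,-0.565,0,-48.5,-1,0.6455,-0.565,0,-48.5,-1,0.6455,-0.565,0,-48.5],
  force=40,
)

```text
t: 1.1
tool_pos: [0.4675, -0.0996, 0.2561]
tool_rot: [-2.501, -1.898, -0.001]
contact_force: [1.2, -0.3, -0.1]
opening: 0.0001
```

Emit:
move_arm(
  deltas=[-1,0.353,0.046,0.0,0,-1,0.353,0.046,0.0,0,-1,0.353,0.046,0.0,0,-1,0.353,0.046,0.0,0,-1,0.353,0.046,0.03,0,-1,0.353,0.046,0.07,0,-1,0.353,0.046,0.07,0,-1,0.353,0.046,0.07,0,-1,0.353,0.046,0.07,0,-1,0.353,0.046,0.07,0],
)

```text
t: 2.1
tool_pos: [0.6064, 0.228, 0.1857]
tool_rot: [-2.5, -1.899, 0.002]
contact_force: [0.8, -1.2, 1.0]
opening: -0.0
```

```bash
python3 - <<'E'
from h import *
im=get_image("scene")[:,:,::-1]; o=get_obs(); p=o["tool_pos"]
print(o["t"],p,R.from_rotvec(o["tool_rot"]).as_matrix().round(4).tolist(),o["contact_force"])
tip=p+np.array([0,0,-.025]); u=proj("scene",tip); print("tip px",u)
x0,y0=int(u[0])-90,max(0,int(u[1])-70); c=cv2.resize(im[y0:y0+130,x0:x0+175],None,fx=4.5,fy=4.5,interpolation=cv2.INTER_CUBIC)
print(x0,y0); cv2.imwrite("pics/g1.png",c)
E
```

```text
2.15 [0.60678295 0.22756502 0.1867609 ] [[0.2695, 0.963, -0.0006], [0.963, -0.2695, 0.0013], [0.0011, -0.0009, -1.0]] [-0.19865638  0.64673846  1.18143165]
tip px (np.float64(254.61120752446266), np.float64(181.16127009176367))
164 111
```

View pics/g1.png

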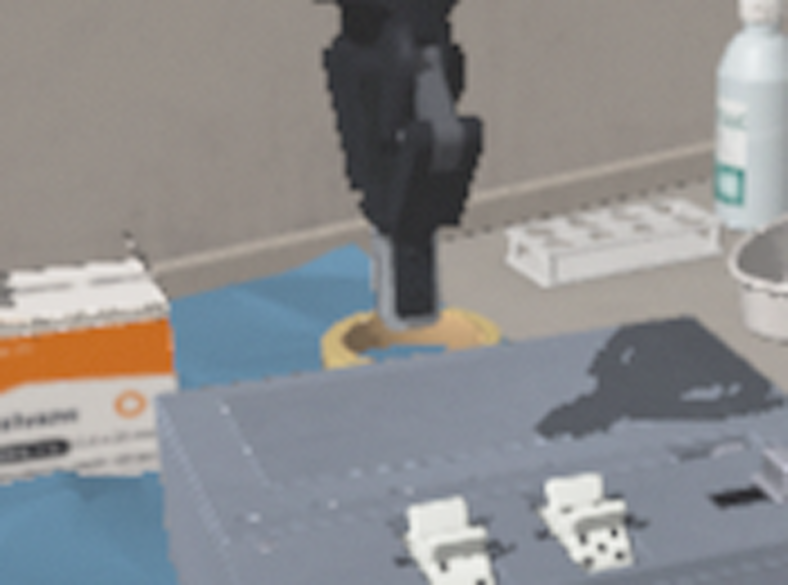

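Emit:
move_arm(
  deltas=[-1,0,-0.014,0.035,0,-1,0,-0.014,0.067,0,-1,0,-0.014,0.067,0,-1,0,-0.021,0.067,0,-1,0,-0.029,0.067,0,-1,0,-0.036,0.067,0,-1,0,-0.043,0.067,0,-1,0,-0.043,0.067,0],
)

```text
t: 2.95
tool_pos: [0.5644, 0.2399, 0.1208]
tool_rot: [-2.501, -1.898, -0.001]
contact_force: [1.4, 0.3, 0.1]
opening: 0.0001
```

```bash
python3 - <<'E'
from h import *
o=get_obs(); e=np.array([.9633,-.2683,0]); print(o["t"],o["tool_pos"],"along box x N",o["contact_force"]@e,o["contact_force"])
im=get_image("scene")[:,:,::-1]
c=cv2.resize(im[170:260,210:360],None,fx=5,fy=5,interpolation=cv2.INTER_CUBIC)
cv2.imwrite("pics/g2.png",c)
E
```

```text
2.95 [0.56444987 0.23986418 0.12081204] along box x N 1.3032920486967592 [1.44617089 0.33471625 0.11965255]
```

View pics/g2.png

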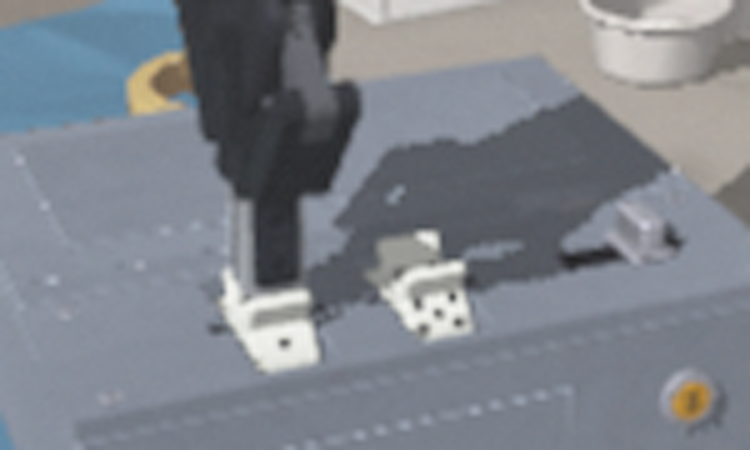

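Emit:
move_arm(
  deltas=[-1,0,0,-0.03,0,-1,0,0,-0.03,0,-1,0,0.03,-0.03,0,-1,0,0.03,-0.03,0,-1,0,0.03,0.001,0,-1,0,0.03,0.001,0,-1,0,0.022,0.001,0,-1,0,0.014,0.001,0,-1,0,0.007,0.001,0,-1,0,0,0.001,0],
)

```text
t: 4.0
tool_pos: [0.5638, 0.2405, 0.1204]
tool_rot: [-2.5, -1.898, -0.002]
contact_force: [-0.2, 0.7, -0.5]
opening: -0.0002
```

Emit:
move_arm(
  deltas=[-1,0,0,0,0,-1,0,0,-0.03,0,-1,0,0,-0.03,0,-1,0,0.03,-0.03,0,-1,0,0.03,-0.03,0],
)

```text
t: 4.5
tool_pos: [0.5947, 0.2317, 0.1508]
tool_rot: [-2.502, -1.897, -0.005]
contact_force: [-0.1, 0.4, 1.6]
opening: -0.0
```

```bash
python3 - <<'E'
from h import *
o=get_obs(); e=np.array([.9633,-.2683]);f=np.array([.2683,.9633]); d=o["tool_pos"][:2]-[.5634,.2405]
print(o["t"],o["tool_pos"],d@e,d@f,o["contact_force"])
im=get_image("scene")[:,:,::-1]
c=cv2.resize(im[200:250,235:355],None,fx=6.5,fy=6.5,interpolation=cv2.INTER_CUBIC)
cv2.imwrite("pics/g3.png",c)
E
```

```text
4.5 [0.59474723 0.23173805 0.15084713] 0.03254761961390006 -2.9921304870079296e-05 [-0.06071473  0.39408449  1.63268494]
```

View pics/g3.png

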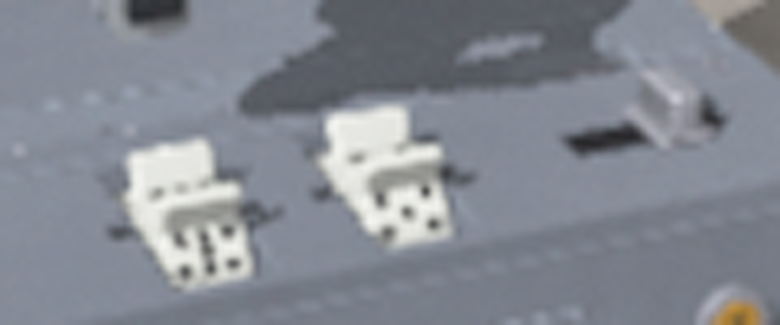

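Front face now shows 7, so 6 is on top. One more click on the left wheel is needed.

Emit:
move_arm(
  deltas=[-1,0,-0.002,0.031,0,-1,0,-0.002,0.031,0,-1,0,-0.01,0.031,0,-1,0,-0.018,0.031,0,-1,0,-0.025,0.031,0,-1,0,-0.032,0.031,0,-1,0,-0.032,0.031,0,-1,0,-0.032,0,0,-1,0,-0.032,0,0,-1,0,-0.002,0,0],
)

```text
t: 5.55
tool_pos: [0.5902, 0.2339, 0.1511]
tool_rot: [-2.498, -1.899, -0.004]
contact_force: [0.2, 0.6, -0.5]
opening: -0.0
```

Emit:
move_arm(
  deltas=[-1,-0.03,0,0,0,-1,-0.055,0,0,0,-1,-0.055,0,0,0,-1,-0.055,0,0.031,0,-1,-0.055,0,0.031,0],
)

```text
t: 6.05
tool_pos: [0.5745, 0.1809, 0.1171]
tool_rot: [-2.497, -1.899, -0.0]
contact_force: [0.7, -0.1, -0.1]
opening: 0.0002
```

Emit:
move_arm(
  deltas=[-1,0,-0.001,-0.0025,0,-1,0,-0.006,-0.0025,0,-1,0,-0.013,-0.0025,0,-1,0,-0.02,-0.0025,0,-1,0,-0.026,-0.0025,0,-1,0,-0.026,-0.0025,0,-1,0,-0.026,-0.033,0,-1,0,-0.026,-0.033,0,-1,0,0.003,-0.033,0,-1,0,0.003,-0.033,0],
)

```text
t: 7.05
tool_pos: [0.579, 0.1794, 0.1499]
tool_rot: [-2.499, -1.898, -0.001]
contact_force: [-0.9, -0.1, -1.3]
opening: 0.0001
```

```bash
python3 - <<'E'
from h import *
o=get_obs(); e=np.array([.9633,-.2683]);f=np.array([.2683,.9633]); d=o["tool_pos"][:2]-[.5487,.1875]
print(o["t"],o["tool_pos"],d@e,d@f,o["contact_force"])
im=get_image("scene")[:,:,::-1]
c=cv2.resize(im[200:250,235:355],None,fx=6.5,fy=6.5,interpolation=cv2.INTER_CUBIC)
cv2.imwrite("pics/g4.png",c)
E
```

```text
7.05 [0.57899997 0.17936128 0.14985703] 0.03137158067585934 0.00028945471001471344 [-0.86999911 -0.10904997 -1.25884495]
```

View pics/g4.png

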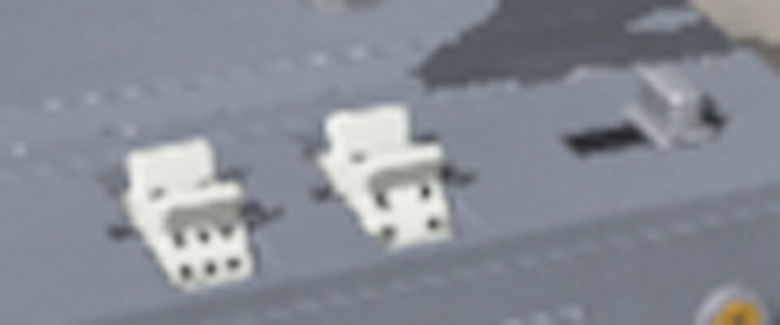

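Left's front face shows 6 (5 on top, done); right's shows 4 (3 on top). One more click on the right wheel, then the catch.

Emit:
move_arm(
  deltas=[-1,0,-0.001,0.03,0,-1,0,-0.001,0.03,0,-1,0,-0.01,0.03,0,-1,0,-0.017,0.03,0,-1,0,-0.024,0.03,0,-1,0,-0.031,0.03,0,-1,0,-0.031,0.03,0,-1,0,-0.031,0,0,-1,0,-0.031,0,0,-1,0,-0.031,-0.005,0],
)

```text
t: 8.1
tool_pos: [0.5478, 0.1881, 0.1546]
tool_rot: [-2.497, -1.897, 0.001]
contact_force: [-0.9, 0.2, 0.0]
opening: 0.0003
```

Emit:
move_arm(
  deltas=[-1,-0.04,-0.002,0,0,-1,-0.08,-0.003,0,0,-1,-0.11,-0.003,0,0,-1,-0.11,-0.003,0,0,-1,-0.11,-0.003,0,0,-1,-0.11,-0.003,0,0],
)

```text
t: 8.7
tool_pos: [0.5153, 0.0835, 0.1539]
tool_rot: [-2.496, -1.897, 0.002]
contact_force: [0.6, -0.1, -0.3]
opening: -0.0001
```

```bash
python3 - <<'E'
from h import *
o=get_obs(); e=np.array([.9633,-.2683]);f=np.array([.2683,.9633]); d=o["tool_pos"][:2]-[.5487,.1875]
print(o["t"],o["tool_pos"],d@e,d@f,o["contact_force"])
im=get_image("scene")[:,:,::-1]
c=cv2.resize(im[170:250,235:375],None,fx=5.6,fy=5.6,interpolation=cv2.INTER_CUBIC)
cv2.imwrite("pics/g5.png",c)
E
```

```text
8.7 [0.51531131 0.08348748 0.15391236] -0.004256765262933924 -0.10915344529946523 [ 0.57813218 -0.05058831 -0.27414764]
```

View pics/g5.png

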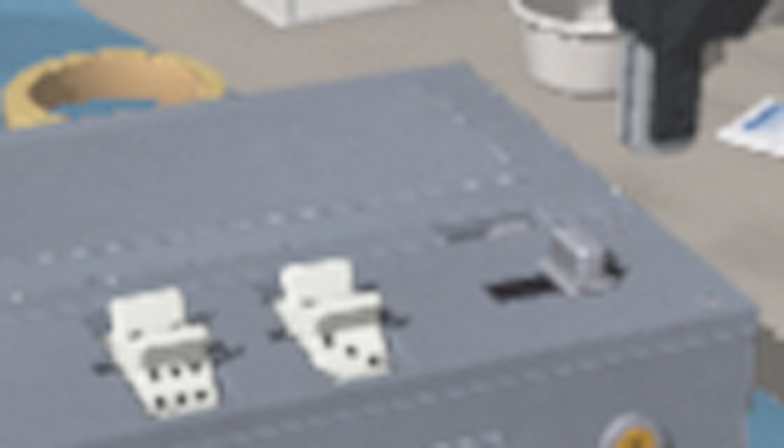

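Both codes are set (front faces 6 and 3, so 5 and 2 on top). Now the catch.

Emit:
move_arm(
  deltas=[-1,0,0,0.02,0,-1,0,0,0.038,0,-1,0,0,0.038,0,-1,0.004,0,0.038,0,-1,0.008,0,0.038,0,-1,0.011,0,0.038,0,-1,0.014,0,0.038,0,-1,0.017,0,0.038,0,-1,0.019,0,0.038,0,-1,0.019,0,0.038,0],
)

```text
t: 9.75
tool_pos: [0.5206, 0.1025, 0.1164]
tool_rot: [-2.496, -1.898, 0.0]
contact_force: [0.3, -1.0, 0.2]
opening: 0.0002
```

Emit:
move_arm(
  deltas=[-1,0.001,0,0,0,-1,0.002,0,0,0,-1,0.003,0,0,0,-1,0.004,0,0,0,-1,0.004,0,0,0],
)

```text
t: 10.25
tool_pos: [0.5216, 0.1066, 0.1163]
tool_rot: [-2.496, -1.898, 0.0]
contact_force: [0.8, -0.9, 0.5]
opening: 0.0001
```

```bash
python3 - <<'E'
from h import *
o=get_obs(); e=np.array([.9633,-.2683]);f=np.array([.2683,.9633]); d=o["tool_pos"][:2]-[.5487,.1875]
print(o["t"],o["tool_pos"],d@e,d@f,"Fx,Fy box",o["contact_force"][:2]@e,o["contact_force"][:2]@f)
E
```

```text
10.25 [0.52163801 0.10655524 0.11625287] -0.004351339068156306 -0.08523482229880629 Fx,Fy box 1.0287831833403618 -0.6939541211867154
```

Emit:
move_arm(
  deltas=[-1,0.001,0,0,0,-1,0.002,0,0,0,-1,0.002,0,0,0],
)

```text
t: 10.55
tool_pos: [0.522, 0.1075, 0.1163]
tool_rot: [-2.497, -1.899, 0.004]
contact_force: [-1.0, -5.6, 2.8]
opening: -0.0004
```

```bash
python3 - <<'E'
from h import *
o=get_obs(); e=np.array([.9633,-.2683]);f=np.array([.2683,.9633]); d=o["tool_pos"][:2]-[.5487,.1875]
print(o["t"],d@e,d@f,"Fx,Fy box",o["contact_force"][:2]@e,o["contact_force"][:2]@f)
im=get_image("scene")[:,:,::-1]
c=cv2.resize(im[130:250,220:390],None,fx=4.5,fy=4.5,interpolation=cv2.INTER_CUBIC)
cv2.imwrite("pics/g6.png",c)
E
```

```text
10.55 -0.004311809448007832 -0.08419145544685654 Fx,Fy box 0.5526359525085249 -5.627131202967776
```

View pics/g6.png

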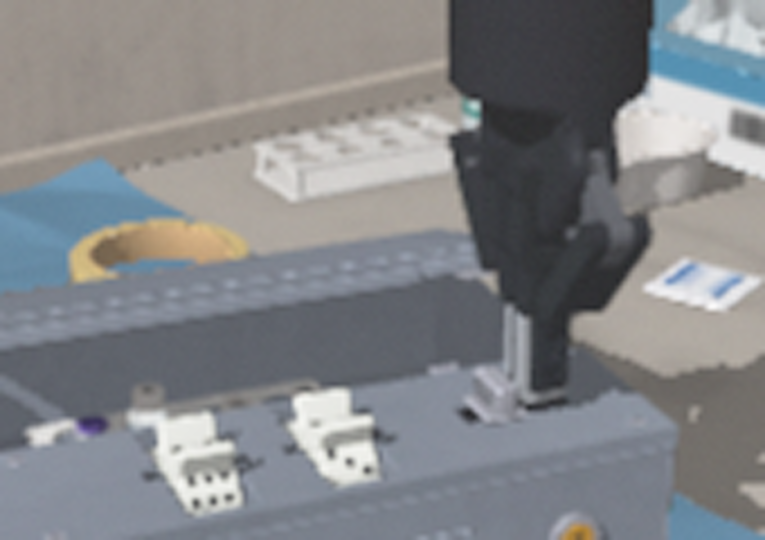

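Lid is up. One small further nudge will confirm the catch is at its stop.

Emit:
move_arm(
  deltas=[-1,0.0015,0,0,0,-1,0.002,0,0,0,-1,0.002,0,0,0],
)

```text
t: 10.9
tool_pos: [0.522, 0.1077, 0.1163]
tool_rot: [-2.498, -1.901, 0.011]
contact_force: [-3.3, -8.7, 3.5]
opening: 0.0003
```

```bash
python3 - <<'E'
from h import *
o=get_obs(); e=np.array([.9633,-.2683]);f=np.array([.2683,.9633]); d=o["tool_pos"][:2]-[.5487,.1875]
print(o["t"],d@e,d@f,"Fx,Fy box",o["contact_force"][:2]@e,o["contact_force"][:2]@f)
E
```

```text
10.9 -0.0043040638521012475 -0.08407698854712001 Fx,Fy box -0.8299363683970946 -9.214987288419133
```

Emit:
move_arm(
  deltas=[-1,-0.008,0,0,0,-1,-0.015,-0.003,0,0,-1,-0.015,-0.01,-0.03,0,-1,-0.015,-0.015,-0.07,0,-1,-0.03,-0.015,-0.12,0,-1,-0.08,-0.015,-0.14,0,-1,-0.13,-0.015,-0.14,0,-1,-0.18,-0.015,-0.14,0,-1,-0.2,-0.015,-0.14,0,-1,-0.2,-0.015,-0.14,0],
)

```text
t: 11.9
tool_pos: [0.4542, -0.083, 0.2572]
tool_rot: [-2.503, -1.895, 0.009]
contact_force: [-0.0, 1.2, 0.2]
opening: 0.0001
```

```bash
python3 - <<'E'
from h import *
a=get_image("scene")[:,:,::-1];b=get_image("top")[:,:,::-1]; o=get_obs();print(o["t"],o["tool_pos"],o["contact_force"])
A=cv2.resize(a[170:330,190:410],(770,560),interpolation=cv2.INTER_CUBIC)
B=cv2.resize(b[120:295,190:370],(270,262)); A[:262,500:]=B
cv2.imwrite("pics/f.png",A)
E
```

```text
12.0 [ 0.45490872 -0.08079199  0.25699121] [-0.73894618  0.22014911  0.9131462 ]
```

View pics/f.png

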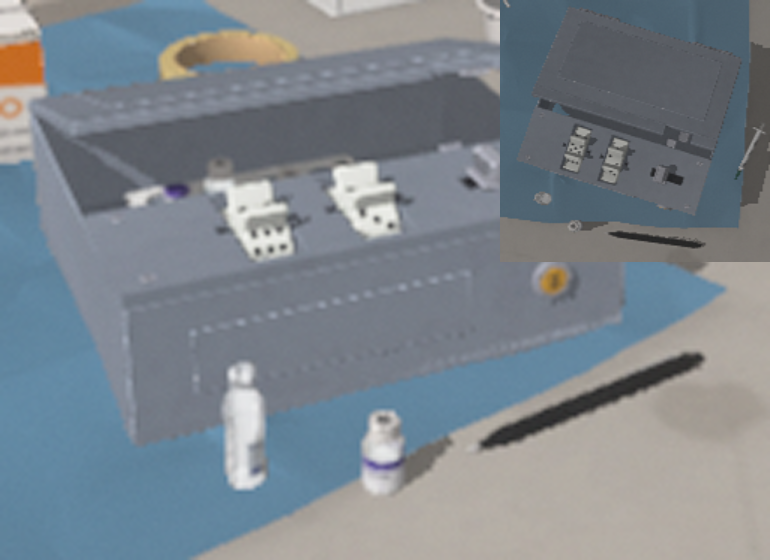

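The final view shows the lid up and the left wheel with 5 on top and 6 in front. The right wheel's front face is 3, so 2 is on top. The catch is across, and the ampoule, vial, pen and syringe are in place. Handing in.

```bash
python3 -c "
from station import *
print(order.finish_job())"
```

```text
the job is handed in; nothing more can be done
None
```

The box is unlocked: the lid sprang up by itself, and I handed the job in at about 12 s.

- **Wheels:** With the shut fingertips I flicked the left wheel three clicks to the front (1, 7, 6, 5), then the right wheel two (4, 3, 2). The camera after the flicks, and again at the end, showed front faces 6 and 3, so five and two are uppermost.
- **Catch:** I pushed it across until it stopped. The last nudge moved it only 0.1 mm while the force rose to about 9 N. That is a little over the 2 to 6 N it takes to slide.
- **Last check:** The final picture shows the lid up and the catch across. The ampoule, vial, pen and syringe look undisturbed by eye; I did not measure them. The arm was well clear and touching nothing.

No check failed. One disagreed slightly: wheel and catch positions read by eye differed by 3 to 5 mm from the fit to the box corners. It caused no trouble, as every flick moved exactly one click.

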